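Cover the ropeway drive's gear pot and hold its run lever at the third notch

TASK

Get the model ropeway's drive ready and run it: set the loose round cover (the large disc with the black knob) down on the open gear pot so that it sits seated and level, without dropping it, and let go of it. Only then press the cross-bar of the spring-return run lever down past its first two notches to the third and lowest one, and keep it pressed there: finish while holding it down, because it springs up again if let go. Leave the other things on the bench where they are.

Things in the scene. Friction and masses are not known exactly. Their poses are not given: they have to be found in the camera images.
- cover: The loose cover, 0.2 to 0.35 kg: green flange disc 126 mm across, 5 mm thick; below it a bare-metal locating plug 104 mm across, 8 mm deep, chamfered; on top an upright black round knob 24 mm across, 42 mm tall. Origin: centre of the plug's underside. Starts lying level on the bench on its plug, knob up. Cover, pot and lever share three places (left, middle, right) at random.
- cover_grip (a point): Centre of the cover's knob, where it is gripped: 24 mm above the flange's top, 29 mm above the flange's underside, 37 mm above the plug's underside, 18 mm below the knob's top. z points up out of the knob.
- pot_rim (a point): Centre of the gear pot's mouth at rim height, z up. Pot: fixed green round vessel, 120 mm across outside, mouth 110 mm, rim 100 mm above the bench, on a black-faced board 150 mm square, 12 mm thick; the gears inside lie below the plug's reach. With the cover seated, the plug is in the mouth, the flange on the rim and the knob point 29 mm above this one.
- lever_bar (a point): Centre of the run lever's cross-bar: level round black rubber bar, 22 mm thick, 70 mm long, parallel to the hinge axis, on a steel arm 14 mm thick, 130 mm from that axis. At rest the arm rises 30 degrees above level, bar centre 177 mm above the bench; at the third notch it points 21.6 degrees below level, bar centre 64 mm above the bench.
- lever_pivot (a point): Centre of the lever's hinge axis, 112 mm above the bench, between the two rounded green cheeks (64 mm over both, 152 mm high) of the fixed console, farther from the robot than the bar. Its black-faced board, 250 x 120 x 12 mm, runs under the bar too. The arm points from here level towards the bar; the axis is level and square to that.
- lever (a joint): Lever angle, rad: 0 at rest (up), growing as the bar is pressed down. Notches at 0.30, 0.60 and 0.90 (third), end stop at 0.97. The notches are felt as ripples, none holds the lever: let go, it springs back to 0. Pressing the bar down takes 2 to 9 N, and about 6 N holds it at the third notch.
- sheave_a: Bystander: black rubber pulley wheel lying flat, 52 mm across, 26 mm high; origin at its underside's centre.
- sheave_b: Bystander: a second pulley wheel, the same as the first.
- tin_lid: Bystander: small bare-metal disc 72 mm across, 8 mm thick, with a thin black knob (not the pot's cover); origin at its underside's centre.
- cup: Bystander: steel cup 72 mm across, 80 mm high; origin at its underside's centre.
- wrench: Bystander: wrench lying on the bench on the right side.
- screwdriver: Bystander: screwdriver lying on the bench on the left side.
- rollers: Bystander: green roller bogie with four black wheels, 120 mm long, 50 mm wide, 40 mm high, lying crosswise near the robot.

How it is judged:
On the way, in this order (a step that is already met when the one before it is completed fails the run):
1. the cover sits seated and level on the gear pot, let go, with the lever still up (horizontal distance between cover_grip and pot_rim below 0.007 m and z of cover_grip in the frame of pot_rim between 0.026 and 0.032 m and angle between cover_grip's own z axis and vertical below 0.05 rad and contact force between the fingers and cover below 0.1 N and value of joint lever below 0.12 rad), for 0.3 s.
2. the lever is pressed down to the third notch (value of joint lever above 0.84 rad), for 0.3 s.
At the end, for the whole second after the job is handed in: The cover lies on the pot with its knob within 7 mm of the mouth's centre line, 26 to 32 mm above the rim and within 0.05 rad of level, at rest and not touched; the lever is at 0.84 rad or more (third notch) and the robot presses on it with more than 1.5 N through the last second (horizontal distance between cover_grip and pot_rim below 0.007 m and z of cover_grip in the frame of pot_rim between 0.026 and 0.032 m and angle between cover_grip's own z axis and vertical below 0.05 rad and contact force between the fingers and cover below 0.1 N and linear speed of cover below 0.02 m/s and value of joint lever above 0.84 rad and contact force between any of the fingers, the arm and lever above 1.5 N); the arm keeps its last pose, push and grip.
It fails at once if the lever is pressed while the cover is not seated on the pot (value of joint lever above 0.25 rad and not (horizontal distance between cover_grip and pot_rim below 0.007 m and z of cover_grip in the frame of pot_rim between 0.026 and 0.032 m and angle between cover_grip's own z axis and vertical below 0.05 rad)).
It fails at once if the cover is dropped (falls free for more than about 25 mm) (contact force between the fingers and cover below 0.01 N and linear speed of cover above 0.7 m/s).
It fails at once if a bystander is shifted by more than 30 mm (distance of any of sheave_a, sheave_b, tin_lid, cup, wrench, screwdriver, rollers from where it was at the start of the episode above 0.03 m).
It also fails if it takes over 58 s, if anything falls off the work surface, if the arm or the gripper's body presses on something with over 40 N, if the wrist force passes 120 N, or if a joint passes its speed limit or range.

ROBOT

A 6-joint arm with a two-finger parallel gripper is mounted at the origin on the work surface. World frame = base frame: x ahead of the robot, y to its left, z up, the work surface at z = 0. Lengths are in m, angles in rad, forces in N, time in s.
With the tool pointing down it reaches from about 0.425 to 0.95 m from the base axis. Payload 3.5 kg.
Tool frame: the origin (TCP) lies at the very end of the fingers, on their centre line; the grasp point (between the pads) lies 19 mm behind it (ctrl.grip_point_offset is the distance from the TCP to the grasp point, in m); z points along the fingers, y is the line along which they close (so a half turn about z gives the same grasp; the last joint's range is limited). The gripper opens to 85 mm and grips with 20 to 120 N. Pads are 22 mm wide; open, the fingers measure 114 mm over their backs; the gripper's body (76 mm by 85 mm) begins 54 mm behind the grasp point. The pads swing forward as they close: fully open they stand 13 mm farther back than shut.
Start: joints at [-1.288, 0.286, 1.577, -0, 1.279, -0.15], TCP at [0.283, -0.613, 0.231] pointing down, gripper open.
Joint ranges: [-2.77, 2.77], [-0.9, 2.22], [0.21, 2.48], [-1.53, 4.67], [0.24, 2.81], [-2.84, 2.84]. Speed limits (rad/s): [2.79, 2.79, 3.14, 3.14, 3.14, 3.14].

INTERFACE

Orientations are given as a unit quaternion [x, y, z, w].
In Python, from plant import telemetry, vision, ctrl gives the robot as it stands.
- The arm moves only by the tool arm_command, never from a script. Its argument "series" is one flat list of numbers, 7 for each row, row after row: the shift along the tool's x, y, z in cm, then the turn, a rotation vector about the tool's x, y, z in degrees, then the closure, from 0 (fully open) to 1 (shut). A call has 1 to 10 rows; each row is the pose to reach, as a shift and turn from the pose commanded when the call began, along the tool's axes at that moment; what a row does not reach only later rows make up. A row lasts 1/12 s, in which the tool goes at most 41.7 mm and 7.16 degrees, less where a joint would pass 70% of its speed; a pose out of reach is approached as far as the arm can. A call with a gripper value outside its range is refused whole. The fingers move at their own pace and stop on an object; "force" is the grip in N (left out, the last holds). Time passes only in rows, so rows that repeat a pose let the fingers close. It gives the time, the measured TCP pose, the force, the opening and the grip force at its end, in the units of the state.
- telemetry.get_state(): the state, without advancing time (a new reading comes with each control period).
- vision.read_camera(name): name is "side" or "top" or "wrist"; returns a dict with "color" (480x640x3 uint8, blue, green, red), "K" (3x3 intrinsics, pixels), "rvec" (rotation vector, rad) and "tvec" (3), from world to camera coordinates, as OpenCV has them; the wrist camera has in their place "T_tool_cam" (4x4, takes a point from camera to tool coordinates, whose origin is the TCP and whose axes are the flange's). Camera axes: x right, y down, z forward; pixel columns grow to the right and rows downward; lengths in m; the calibration is good to about 2 mm. The wrist camera is an equidistant fisheye: a pixel r from the principal point sees the ray r / f radians off the axis. A picture is of the moment at which its call begins: read the wrist's pose just before it. There is no depth.
- ctrl.sign_off(): hands the job in; it is judged then, once.
The state is a dict: "time": time; "qpos": joint angles; "dq": joint speeds; "joint_efforts": joint torques, N m; "eef_pos": TCP position; "tcp_rot": TCP orientation; "contact_force": force on the tool from outside, world axes, zero at the start; "wrist_torque": the same for the moment, N m; "opening": opening from 0.0 (shut) to 1.0 (fully open); "finger_force": force on a finger pad.
Only numpy, scipy, OpenCV 4.12 (cv2) and the standard library are available. Lean on these libraries where they do the work, as an engineer would, in place of code of your own. Each camera call takes 0.05 s, during which the arm holds its last target. There are 200 camera calls.

## Working session

There is one attempt and no reset: what is moved stays moved. The work goes in short steps, Python scripts to look and compute and a tool call to move; the robot and the scene stay as the last step left them, time stands still between calls to the robot, and variables do not carry over. Pictures are saved under pics/ and viewed, at most 10 in all, crops included, and the job is handed in when it is done.

Besides the shell and the picture viewer there is one more tool, called after "Call:" as name(argument=value, ...) on one line, values as JSON. arm_command: Moves the arm, as the interface text tells. Its arguments: {"type":"object","properties":{"series":{"type":"array","items":{"type":"number"}},"force":{"type":"number"}},"required":["series"]}

```bash
mkdir -p pics; ls; python3 - <<'E'
from plant import telemetry, vision, ctrl
import cv2,numpy as np
s=telemetry.get_state();print({k:np.round(v,3).tolist() for k,v in s.items()},ctrl.grip_point_offset)
for n in("top","side"):
    d=vision.read_camera(n);cv2.imwrite(f"pics/{n}0.png",d["color"]);print(n,d["K"].tolist(),d["rvec"],d["tvec"])
    np.savez(f"{n}0.npz",**d)
E
```

```text
pics
{'time': 0.0, 'qpos': [-1.288, 0.287, 1.578, 0.0, 1.279, -0.15], 'dq': [0.0, 0.001, -0.002, 0.0, 0.0, -0.0], 'joint_efforts': [0.001, -40.598, -29.263, -0.0, 0.006, 0.0], 'eef_pos': [0.283, -0.612, 0.23], 'tcp_rot': [0.977, 0.215, -0.0, -0.001], 'contact_force': [-0.124, -0.742, 0.095], 'wrist_torque': [-0.005, -0.054, 0.05], 'finger_force': 0.0, 'opening': 1.002} 0.0187
top [[466.9624679982999, 0.0, 314.2427166181465], [0.0, 466.9624679982999, 232.14769541572102], [0.0, 0.0, 1.0]] [ 2.18297503 -2.14592181  0.16374506] [-0.03018523  0.56317004  1.21352404]
side [[600.3142432458785, 0.0, 323.77292264874444], [0.0, 600.3142432458785, 246.8179209879073], [0.0, 0.0, 1.0]] [ 0.44125182 -2.6292733   1.3470689 ] [0.50972895 0.22393383 1.65982703]
```

View pics/top0.png

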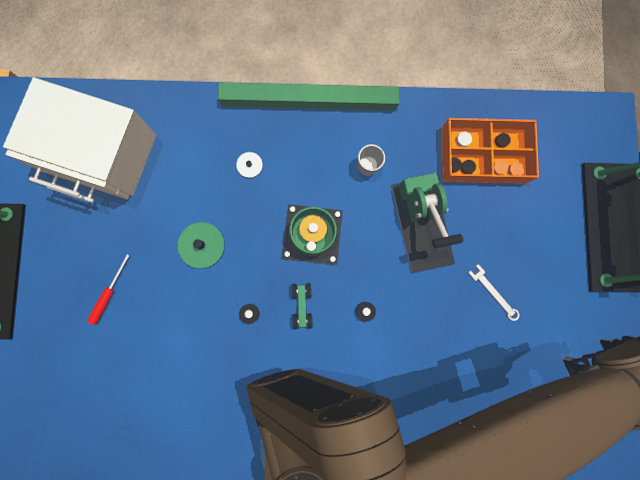

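View pics/side0.png

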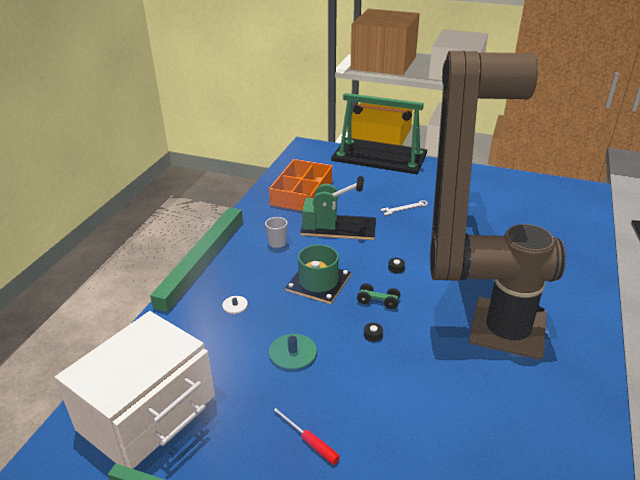

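Both views show the cover at left (top image 200,245), the pot in the middle (312,232), and the lever at right with its bar at about (447,240). The rollers and sheaves sit in front of the pot.

```bash
cat > h.py <<'E'
import cv2,numpy as np
from scipy.spatial.transform import Rotation as R
def ray(d,uv):
    Rm=cv2.Rodrigues(d["rvec"])[0];p=cv2.undistortPoints(np.float64([[uv]]),d["K"],None)[0,0]
    return -Rm.T@d["tvec"].ravel(),Rm.T@np.r_[p,1]
def cast(d,uv,z):
    o,v=ray(d,uv);return o+v*(z-o[2])/v[2]
def proj(d,P): return cv2.projectPoints(np.float64(P).reshape(-1,1,3),d["rvec"],d["tvec"],d["K"],None)[0][:,0]
def wray(s,d,uv):
    """fisheye wrist ray in world"""
    K=d["K"];a=(uv[0]-K[0,2])/K[0,0];b=(uv[1]-K[1,2])/K[1,1];r=np.hypot(a,b)+1e-12
    c=np.array([np.sin(r)*a/r,np.sin(r)*b/r,np.cos(r)]);T=np.array(d["T_tool_cam"]);Rw=R.from_quat(s["tcp_rot"]).as_matrix()
    return Rw@T[:3,3]+s["eef_pos"],Rw@T[:3,:3]@c
def wcast(s,d,uv,z):
    o,v=wray(s,d,uv);return o+v*(z-o[2])/v[2]
def green(im):
    h=cv2.cvtColor(im,cv2.COLOR_BGR2HSV);return cv2.inRange(h,(60,70,30),(88,255,255))
def blobs(m,amin=60):
    c,_=cv2.findContours(m,cv2.RETR_EXTERNAL,cv2.CHAIN_APPROX_NONE);return sorted([x for x in c if cv2.contourArea(x)>amin],key=cv2.contourArea)[::-1]
E
python3 - <<'E'
from h import *
np.set_printoptions(precision=4,suppress=True)
for n in("top","side"):
    d=dict(np.load(n+"0.npz"));print(n,"cam",ray(d,(320,240))[0])
    for c in blobs(green(d["color"]),150):
        e=cv2.fitEllipse(cv2.convexHull(c));print(np.round(e[0],1),np.round(e[1],1),cv2.contourArea(c),"z.013",cast(d,e[0],.013),"z.1",cast(d,e[0],.1))
d=dict(np.load("top0.npz"))
for u in[(293,210),(337.5,214),(332.5,259.5),(287.5,254)]:print("screw",cast(d,u,.012))
for u in[(433,243),(462,238),(447.5,240.5)]:print("bar",cast(d,u,.177))
for u in[(406,271),(453,264)]:print("board",cast(d,u,.012))
s=dict(np.load("side0.npz"));o,v=ray(s,(360,184));print("side bar",cast(s,(360,184),.177))
im=d["color"][160:290,150:480];cv2.imwrite("pics/c1.png",cv2.resize(im,None,fx=2.4,fy=2.4,interpolation=2))
E
```

```text
top cam [0.4021 0.0051 1.2763]
[303.2  93.8] [ 31.4 208.6] 3613.5 z.013 [0.9619 0.0166 0.013 ] z.1 [0.9233 0.0158 0.1   ]
[312.5 230.5] [47.1 48.7] 1741.5 z.013 [ 0.571  -0.0162  0.013 ] z.1 [ 0.5594 -0.0147  0.1   ]
[200.5 245. ] [45.4 46.6] 1609.0 z.013 [0.5259 0.286  0.013 ] z.1 [0.5174 0.2666 0.1   ]
[422.7 196.4] [47.3 54.2] 1310.0 z.013 [ 0.6723 -0.32    0.013 ] z.1 [ 0.6537 -0.2976  0.1   ]
[621.4 171.3] [21.2 58.8] 322.0 z.013 [ 0.7558 -0.8844  0.013 ] z.1 [ 0.7315 -0.8231  0.1   ]
[619.  278.5] [16.5 42.8] 275.5 z.013 [ 0.4544 -0.8565  0.013 ] z.1 [ 0.4508 -0.7972  0.1   ]
[301.7 306.2] [ 9.4 52.8] 265.0 z.013 [0.3665 0.0094 0.013 ] z.1 [0.3689 0.0091 0.1   ]
side cam [0.0791 1.3156 1.1523]
[195.2 260.8] [ 31.  139.5] 1828.0 z.013 [0.9607 0.0223 0.013 ] z.1 [0.8934 0.1211 0.1   ]
[318.2 267.9] [46.7 48.8] 1571.5 z.013 [ 0.5817 -0.069   0.013 ] z.1 [0.5433 0.0368 0.1   ]
[292.5 351. ] [34.4 47.4] 1237.5 z.013 [0.5264 0.2879 0.013 ] z.1 [0.4922 0.3664 0.1   ]
[320.5 212.1] [36.3 58.8] 1208.5 z.013 [ 0.6821 -0.3753  0.013 ] z.1 [ 0.636  -0.2462  0.1   ]
[379.1 130.5] [ 88.4 106.3] 1036.5 z.013 [ 0.6601 -1.0973  0.013 ] z.1 [ 0.6158 -0.913   0.1   ]
[ 97.2 453. ] [17.8 37.4] 437.0 z.013 [0.8192 0.7166 0.013 ] z.1 [0.7626 0.7623 0.1   ]
screw [0.627  0.0382 0.012 ]
screw [ 0.6183 -0.0842  0.012 ]
screw [ 0.4929 -0.0718  0.012 ]
screw [0.5058 0.0505 0.012 ]
bar [ 0.5245 -0.3009  0.177 ]
bar [ 0.5378 -0.3707  0.177 ]
bar [ 0.5312 -0.3358  0.177 ]
board [ 0.4652 -0.2718  0.012 ]
board [ 0.4863 -0.4006  0.012 ]
side bar [ 0.5301 -0.3341  0.177 ]
```

View pics/c1.png

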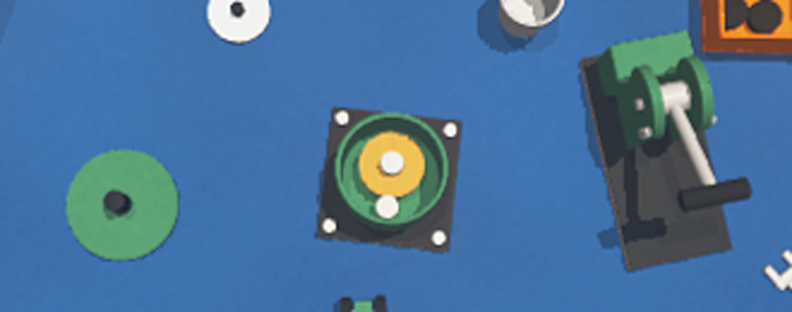

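The crop confirms it: cover (0.526, 0.287), pot (0.561, -0.017), bar (0.531, -0.335). The bar length measures 71 mm, as it should. Next I'll work out the shifts.

```bash
cat > d.py <<'E'
import sys,numpy as np
from scipy.spatial.transform import Rotation as R
from plant import telemetry
s=telemetry.get_state();Rw=R.from_quat(s["tcp_rot"])
print("tcp",np.round(s["eef_pos"],4),"ax",np.round(Rw.as_matrix(),3).tolist(),"t",s["time"])
for a in sys.argv[1:]:
    p=np.array(eval(a));print(a,"cm",np.round(100*Rw.inv().apply(p-s["eef_pos"]),2))
E
python3 d.py .45,-.25,.30 .50,.05,.30 .526,.287,.20
```

```text
tcp [ 0.283  -0.6122  0.23  ] ax [[0.908, 0.419, -0.001], [0.419, -0.908, 0.002], [0.0, -0.002, -1.0]] t 0.1
.45,-.25,.30 cm [ 30.35 -25.89  -6.93]
.50,.05,.30 cm [ 47.48 -51.02  -6.87]
.526,.287,.20 cm [ 59.77 -71.43   3.18]
```

Call:
arm_command(series=[10,-8,-7,0,0,0,0,30.4,-25.9,-7,0,0,0,0,30.4,-25.9,-7,0,0,0,0,30.4,-25.9,-7,0,0,0,0,30.4,-25.9,-7,0,0,0,0,30.4,-25.9,-7,0,0,0,0,30.4,-25.9,-7,0,0,0,0,30.4,-25.9,-7,0,0,0,0,30.4,-25.9,-7,0,0,0,0,30.4,-25.9,-7,0,0,0,0])

```text
time: 0.93
eef_pos: [0.451, -0.2473, 0.3015]
tcp_rot: [0.977, 0.215, 0.0, -0.0]
contact_force: [0.4, -0.1, 0.3]
opening: 0.999
finger_force: 0.0
```

Call:
arm_command(series=[17.1,-25.1,0,0,0,0,0,17.1,-25.1,0,0,0,0,0,17.1,-25.1,0,0,0,0,0,17.1,-25.1,0,0,0,0,0,17.1,-25.1,0,0,0,0,0,17.1,-25.1,0,0,0,0,0,17.1,-25.1,0,0,0,0,0,17.1,-25.1,0,0,0,0,0,17.1,-25.1,0,0,0,0,0,17.1,-25.1,0,0,0,0,0])

```text
time: 1.77
eef_pos: [0.5002, 0.0495, 0.3009]
tcp_rot: [0.976, 0.216, -0.001, 0.0]
contact_force: [-1.0, -1.1, 0.3]
opening: 0.999
finger_force: 0.0
```

```bash
python3 d.py .526,.287,.20;python3 - <<'E'
from h import *
from plant import telemetry,vision
np.set_printoptions(precision=4,suppress=True)
s=telemetry.get_state();d=vision.read_camera("wrist");cv2.imwrite("pics/w1.png",d["color"])
print(d["K"],d["T_tool_cam"])
E
```

```text
tcp [0.5002 0.0495 0.3009] ax [[0.907, 0.421, -0.001], [0.421, -0.907, -0.001], [-0.001, 0.0, -1.0]] t 1.7667
.526,.287,.20 cm [ 12.35 -20.46  10.06]
[[371.6483   0.     314.7981]
 [  0.     371.6483 240.4916]
 [  0.       0.       1.    ]] [[ 0.0001 -0.957  -0.2902  0.0744]
 [ 1.     -0.0003  0.0013 -0.    ]
 [-0.0013 -0.2902  0.957  -0.1428]
 [ 0.      0.      0.      1.    ]]
```

Call:
arm_command(series=[12.3,-20.5,10,0,0,0,0,12.3,-20.5,10,0,0,0,0,12.3,-20.5,10,0,0,0,0,12.3,-20.5,10,0,0,0,0,12.3,-20.5,10,0,0,0,0,12.3,-20.5,10,0,0,0,0,12.3,-20.5,10,0,0,0,0,12.3,-20.5,10,0,0,0,0,12.3,-20.5,10,0,0,0,0])

```text
time: 2.57
eef_pos: [0.5266, 0.2855, 0.201]
tcp_rot: [0.977, 0.214, -0.001, 0.001]
contact_force: [-0.3, 0.3, -0.7]
opening: 1.001
finger_force: 0.0
```

```bash
python3 - <<'E'
from h import *
from plant import telemetry,vision
np.set_printoptions(precision=4,suppress=True)
s=telemetry.get_state();d=vision.read_camera("wrist");print(s["eef_pos"])
cv2.imwrite("pics/w2.png",np.hstack([cv2.resize(x,(400,300)) for x in(cv2.imread("pics/w1.png"),d["color"])]))
np.savez("w2.npz",**d,eef_pos=s["eef_pos"],tcp_rot=s["tcp_rot"])
for c in blobs(green(d["color"]),1500):
    h=cv2.convexHull(c)[:,0];P=np.array([wcast(s,d,p,.013)[:2] for p in h]);q,r=cv2.minEnclosingCircle(P.astype(np.float32))
    print(len(h),h.min(0),h.max(0),"circle",q,r)
E
```

```text
[0.5266 0.2855 0.201 ]
49 [248 144] [382 275] circle (0.5274515748023987, 0.28526368737220764) 0.06263701617717743
37 [521 248] [639 379] circle (0.5565475821495056, -0.086482472717762) 0.1295362263917923
```

View pics/w2.png

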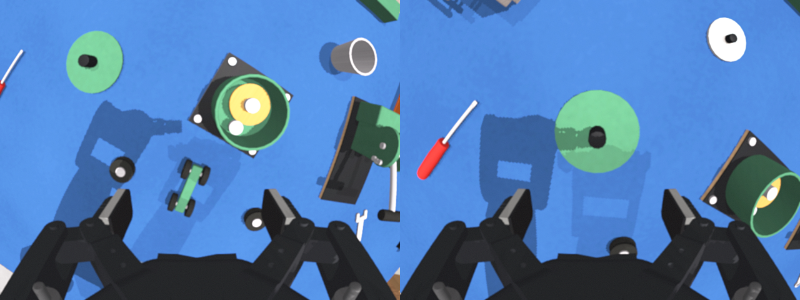

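The right half shows the knob under the gripper. The flange circle fits with radius 62.6 mm, centred at (0.5275, 0.2853), so I go straight down and grip.

Call:
arm_command(series=[0,0,4,0,0,0,0,0,0,8,0,0,0,0,0,0,12,0,0,0,0,0,0,15,0,0,0,0,0,0,17,0,0,0,0,0,0,18.1,0,0,0,0,0,0,18.1,0,0,0,0,0,0,18.1,0,0,0,0,0,0,18.1,0,0,0,0,0,0,18.1,0,0,0,0], force=45)

```text
time: 3.45
eef_pos: [0.5281, 0.2875, 0.023]
tcp_rot: [0.977, 0.214, 0.002, -0.0]
contact_force: [-0.8, 0.6, -0.2]
opening: 0.999
finger_force: 0.0
```

Call:
arm_command(series=[0,0,0,0,0,0,0.4,0,0,0,0,0,0,0.6,0,0,0,0,0,0,0.8,0,0,0,0,0,0,1,0,0,0,0,0,0,1,0,0,0,0,0,0,1,0,0,0,0,0,0,1,0,0,0,0,0,0,1,0,0,0,0,0,0,1,0,0,0,0,0,0,1])

```text
time: 4.28
eef_pos: [0.5264, 0.2873, 0.0206]
tcp_rot: [0.977, 0.215, 0.0, -0.0]
contact_force: [-0.1, -1.0, 3.8]
opening: 0.269
finger_force: 44.2
```

Call:
arm_command(series=[0,0,-2,0,0,0,1,0,0,-5,0,0,0,1,0,0,-8,0,0,0,1,0,0,-11,0,0,0,1,0,0,-14,0,0,0,1,0,0,-17,0,0,0,1,0,0,-19.5,0,0,0,1,0,0,-20,0,0,0,1,0,0,-20,0,0,0,1])

```text
time: 5.03
eef_pos: [0.5268, 0.2874, 0.2218]
tcp_rot: [0.977, 0.215, 0.002, -0.0]
contact_force: [0.1, -0.5, -2.9]
opening: 0.267
finger_force: 44.3
```

```bash
python3 d.py .561,-.017,.22; python3 - <<'E'
from h import *
from plant import telemetry,vision
np.set_printoptions(precision=4,suppress=True)
# pot rim from w1 (tcp .5002 .0495 .3009): rim's dark-lit edge
s=telemetry.get_state()
d=vision.read_camera("wrist");np.savez("w3.npz",**d,eef_pos=s["eef_pos"],tcp_rot=s["tcp_rot"])
a=cv2.resize(cv2.imread("pics/w1.png")[90:260,290:480],None,fx=2.5,fy=2.5,interpolation=2)
b=cv2.resize(d["color"],(640,480))[60:485]
b=cv2.resize(b,(480,int(b.shape[0]*.75)))[:425]
b=cv2.copyMakeBorder(b,0,425-b.shape[0],0,0,0)[:, :320] if 0 else cv2.copyMakeBorder(cv2.resize(b,(320,210)),0,215,0,0,cv2.BORDER_CONSTANT)
cv2.imwrite("pics/w3.png",np.hstack([a,b]))
E
```

```text
tcp [0.5268 0.2874 0.2218] ax [[0.908, 0.419, 0.003], [0.419, -0.908, 0.001], [0.003, 0.0, -1.0]] t 5.0333
.561,-.017,.22 cm [-9.66 29.07  0.15]
```

View pics/w3.png

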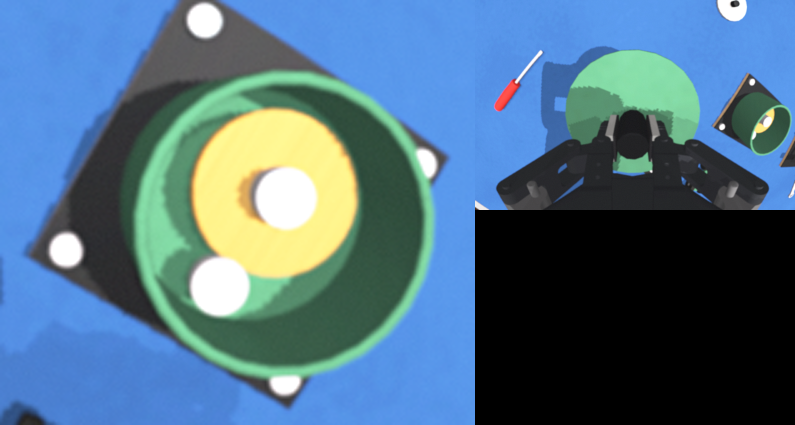

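The left half is the pot mouth from the earlier wrist shot: the bright rim ring is centred near crop (283,224). The right half shows the cover hanging from the fingers. I'll fit both circles.

```bash
python3 - <<'E'
from h import *
from scipy.optimize import least_squares
np.set_printoptions(precision=4,suppress=True)
def circ(P):
    f=lambda p:np.hypot(P[:,0]-p[0],P[:,1]-p[1])-p[2]
    r=least_squares(f,[*P.mean(0),.06],loss="soft_l1",f_scale=.0008);return r.x,np.median(abs(r.fun)),len(P)
w3=dict(np.load("w3.npz"))
im=cv2.imread("pics/w1.png");m=cv2.inRange(cv2.cvtColor(im,cv2.COLOR_BGR2HSV),(55,60,120),(90,255,255))
s={"eef_pos":np.array([.5002,.0495,.3009]),"tcp_rot":R.from_matrix([[.907,.421,-.001],[.421,-.907,-.001],[-.001,0,-1]]).as_quat()}
c=np.array([290+283/2.5,90+224/2.5])
for lab in("out","in"):
    pts=[]
    for a in np.arange(0,2*np.pi,.05):
        rs=np.arange(52,70,.25);u=c+rs[:,None]*[np.cos(a),np.sin(a)]
        k=cv2.remap(m,u[:,0].astype(np.float32)[None],u[:,1].astype(np.float32)[None],1)[0]>127
        k=np.flatnonzero(k)
        if len(k):pts.append(wcast(s,w3,u[k[-1] if lab=="out" else k[0]],.1)[:2])
    print("rim",lab,circ(np.array(pts)))
s3={"eef_pos":w3["eef_pos"],"tcp_rot":w3["tcp_rot"]}
g=blobs(green(w3["color"]),1500)[0];h=g[:,0];zf=.013+.2218-.0206
P=np.array([wcast(s3,w3,p,zf)[:2] for p in h]);q=np.array([.5268,.2874])
rr=np.hypot(*(P-q).T);print("cover",circ(P[rr>.055]),"tcp",s3["eef_pos"])
E
```

```text
rim out (array([ 0.5629, -0.0163,  0.0595]), np.float64(0.00028972249924765284), 126)
rim in (array([ 0.563 , -0.0182,  0.0536]), np.float64(0.00044650047805454285), 126)
cover (array([0.528 , 0.2878, 0.0617]), np.float64(0.00018903147337104992), 526) tcp [0.5268 0.2874 0.2218]
```

Call:
arm_command(series=[-0.7,2.2,0,0,0,0,1,-2,5.5,0,0,0,0,1,-3.3,9,0,0,0,0,1,-4.5,12.5,0,0,0,0,1,-5.7,16,0,0,0,0,1,-6.8,19.5,0,0,0,0,1,-8,23,0,0,0,0,1,-9,26,0,0,0,0,1,-9.5,28,0,0,0,0,1,-9.6,29.1,0,0,0,0,1])

```text
time: 5.92
eef_pos: [0.5594, -0.0197, 0.2164]
tcp_rot: [0.977, 0.213, -0.003, -0.001]
contact_force: [0.3, -0.0, -3.2]
opening: 0.264
finger_force: 44.5
```

Call:
arm_command(series=[0,0,0,0,0,0,1,0,0,0,0,0,0,1,0,0,2,0,0,0,1,0,0,4,0,0,0,1,0,0,6,0,0,0,1,0,0,7.5,0,0,0,1,0,0,8.3,0,0,0,1,0,0,8.5,0,0,0,1,0,0,8.5,0,0,0,1,0,0,8.5,0,0,0,1])

```text
time: 6.75
eef_pos: [0.5616, -0.0167, 0.1363]
tcp_rot: [0.977, 0.215, 0.001, 0.0]
contact_force: [0.1, -0.1, -0.6]
opening: 0.265
finger_force: 44.5
```

```bash
python3 d.py .5617,-.0168,.1126; python3 - <<'E'
from h import *
from plant import telemetry,vision
t=vision.read_camera("top")["color"][190:280,260:370];s=vision.read_camera("side")["color"][220:310,265:375]
cv2.imwrite("pics/p4.png",cv2.resize(np.hstack([t,s]),None,fx=3.6,fy=3.6,interpolation=2))
E
```

```text
tcp [ 0.5616 -0.0167  0.1363] ax [[0.907, 0.42, 0.002], [0.42, -0.907, -0.0], [0.001, 0.001, -1.0]] t 6.75
.5617,-.0168,.1126 cm [-0.    0.01  2.37]
```

View pics/p4.png

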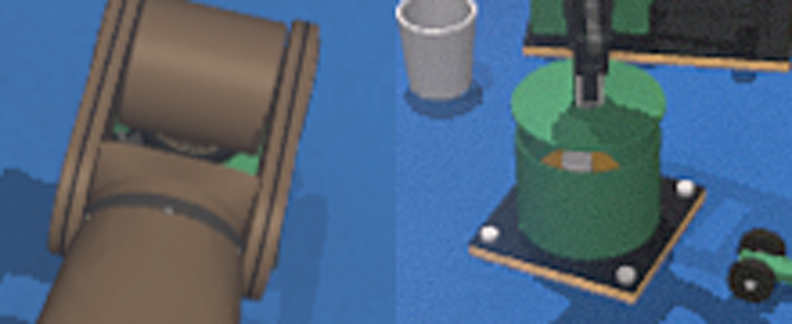

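The side crop shows the cover centred over the pot: flange columns 512–665 against pot 517–660. Lowering slowly.

Call:
arm_command(series=[0,0,0.4,0,0,0,1,0,0,0.8,0,0,0,1,0,0,1.2,0,0,0,1,0,0,1.5,0,0,0,1,0,0,1.8,0,0,0,1,0,0,2.0,0,0,0,1,0,0,2.2,0,0,0,1,0,0,2.3,0,0,0,1,0,0,2.35,0,0,0,1,0,0,2.35,0,0,0,1])

```text
time: 7.68
eef_pos: [0.5611, -0.0173, 0.1126]
tcp_rot: [0.977, 0.215, -0.0, 0.0]
contact_force: [-3.2, 1.0, 2.7]
opening: 0.265
finger_force: 45.1
```

Call:
arm_command(series=[0,0,0.1,0,0,0,1,0,0,0.1,0,0,0,1,0,0,0.1,0,0,0,1])

```text
time: 7.93
eef_pos: [0.5611, -0.0173, 0.1126]
tcp_rot: [0.977, 0.215, -0.0, 0.0]
contact_force: [-6.5, 1.7, 8.2]
opening: 0.269
finger_force: 45.7
```

Call:
arm_command(series=[0,0,-0.05,0,0,0,0.7,0,0,-0.05,0,0,0,0.5,0,0,-0.05,0,0,0,0.3,0,0,-0.05,0,0,0,0,0,0,-0.05,0,0,0,0,0,0,-0.05,0,0,0,0,0,0,-0.05,0,0,0,0,0,0,-0.05,0,0,0,0])

```text
time: 8.6
eef_pos: [0.561, -0.0173, 0.1112]
tcp_rot: [0.977, 0.215, -0.0, -0.0]
contact_force: [0.4, -0.6, 0.1]
opening: 1.001
finger_force: 0.0
```

Call:
arm_command(series=[0,0,-2,0,0,0,0,0,0,-5,0,0,0,0,0,0,-9,0,0,0,0,0,0,-13,0,0,0,0,0,0,-16,0,0,0,0,0,0,-18,0,0,0,0,0,0,-18,0,0,0,0,0,0,-18,0,0,0,0])

```text
time: 9.27
eef_pos: [0.5616, -0.0174, 0.2928]
tcp_rot: [0.977, 0.215, 0.001, 0.001]
contact_force: [0.0, -0.2, -0.9]
opening: 1.0
finger_force: 0.0
```

```bash
python3 d.py .5,-.2,.29 .5285,-.3355,.29; python3 - <<'E'
from h import *
from plant import telemetry,vision
np.set_printoptions(precision=4,suppress=True)
s=telemetry.get_state();d=vision.read_camera("wrist");sd=vision.read_camera("side")["color"][220:310,265:375]
for c in blobs(green(d["color"]),1500):
    h=cv2.convexHull(c)[:,0];P=np.array([wcast(s,d,p,.105)[:2] for p in h]);q,r=cv2.minEnclosingCircle(P.astype(np.float32));print(h.min(0),h.max(0),q,r)
cv2.imwrite("pics/p5.png",np.hstack([cv2.resize(d["color"],(400,300)),cv2.resize(sd,(366,300),interpolation=2)]))
E
```

```text
tcp [ 0.5616 -0.0174  0.2928] ax [[0.908, 0.419, 0.003], [0.42, -0.908, -0.001], [0.003, 0.002, -1.0]] t 9.2667
.5,-.2,.29 cm [-13.25  13.99   0.27]
.5285,-.3355,.29 cm [-16.35  27.49   0.29]
[246 144] [381 277] (0.5613197684288025, -0.01722433790564537) 0.06363804638385773
[511 179] [619 301] (0.6594449281692505, -0.2976813018321991) 0.10485730320215225
[528   0] [604  38] (0.888943612575531, -0.1630346179008484) 0.05674285069108009
```

View pics/p5.png

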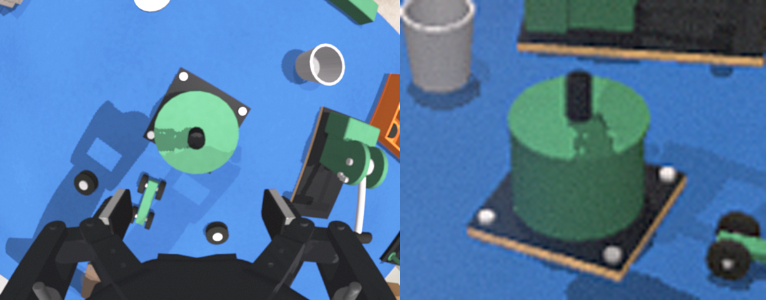

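The cover sits seated and level: its circle is at (0.5613, -0.0172) with r = 63.6 mm at flange height. Now I'll shut the fingers and move over the bar.

Call:
arm_command(series=[-2,3.4,0,0,0,0,0.5,-4,7,0,0,0,0,1,-6,10.5,0,0,0,0,1,-8,14,0,0,0,0,1,-10,17.5,0,0,0,0,1,-12,21,0,0,0,0,1,-14,24,0,0,0,0,1,-16.1,27.5,1,0,0,0,1,-16.1,27.6,4,0,0,0,1,-16.1,27.6,6,0,0,0,1])

```text
time: 10.2
eef_pos: [0.5287, -0.3372, 0.2268]
tcp_rot: [0.977, 0.213, -0.001, -0.002]
contact_force: [0.3, 0.0, 0.5]
opening: -0.001
finger_force: 0.0
```

```bash
python3 d.py .531,-.335,.195; python3 - <<'E'
from h import *
from plant import telemetry,vision
s=telemetry.get_state();d=vision.read_camera("wrist");sd=vision.read_camera("side")["color"][130:250,280:440]
cv2.imwrite("pics/p6.png",np.hstack([cv2.resize(d["color"],(400,300)),cv2.resize(sd,(400,300),interpolation=2)]))
E
```

```text
tcp [ 0.5287 -0.3372  0.2268] ax [[0.909, 0.416, -0.004], [0.416, -0.909, 0.003], [-0.002, -0.004, -1.0]] t 10.2
.531,-.335,.195 cm [ 0.31 -0.09  3.18]
```

View pics/p6.png

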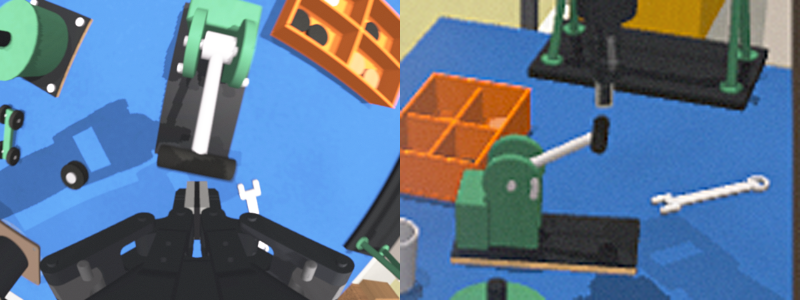

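The left half shows the bar level just ahead of the fingertips, and the side view has the tips right above it. I'll press along its arc.

Call:
arm_command(series=[0.2,0,1,0,0,0,1,0.2,0,2.5,0,0,0,1,0.2,0,4,0,0,0,1,0.1,0,4.6,0,0,0,1,-0.2,-0.1,5.4,0,0,0,1,-0.5,-0.2,6.2,0,0,0,1,-0.8,-0.25,7,0,0,0,1,-1.06,-0.3,7.6,0,0,0,1,-1.06,-0.3,7.6,0,0,0,1])

```text
time: 11.05
eef_pos: [0.5195, -0.3374, 0.1556]
tcp_rot: [0.977, 0.215, -0.0, 0.001]
contact_force: [-2.8, -0.4, 2.6]
opening: 0.004
finger_force: 1.9
```

Call:
arm_command(series=[-0.2,0,1.2,0,0,0,1,-0.35,-0.1,2.4,0,0,0,1,-0.4,-0.1,3.5,0,0,0,1,-0.35,-0.1,4.6,0,0,0,1,-0.2,0,5.7,0,0,0,1,0,0,6.6,0,0,0,1,0.2,0,7.4,0,0,0,1,0.5,0.1,8.2,0,0,0,1,0.6,0.1,8.5,0,0,0,1,0.6,0.1,8.5,0,0,0,1])

```text
time: 11.88
eef_pos: [0.5261, -0.3361, 0.0705]
tcp_rot: [0.977, 0.215, -0.0, 0.001]
contact_force: [-3.6, -2.7, 6.8]
opening: -0.005
finger_force: 4.2
```

```bash
python3 - <<'E'
from h import *
from plant import telemetry,vision
sd=vision.read_camera("side")["color"][130:310,250:450];s=telemetry.get_state();print(s["eef_pos"],s["contact_force"])
cv2.imwrite("pics/p7.png",cv2.resize(sd,(600,540),interpolation=2))
E
```

```text
[ 0.52599982 -0.33620438  0.07092492] [-4.28409002 -0.94428376  7.29609744]
```

View pics/p7.png

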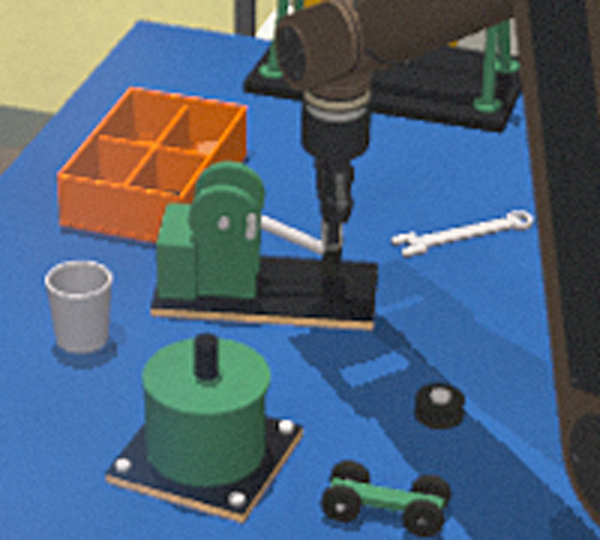

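The side view shows the lever well below level with the fingertips on the bar, and the cover still seated. I'll hold for a moment, then hand in.

Call:
arm_command(series=[0,0,0,0,0,0,1,0,0,0,0,0,0,1,0,0,0,0,0,0,1,0,0,0,0,0,0,1,0,0,0,0,0,0,1,0,0,0,0,0,0,1])

```text
time: 12.43
eef_pos: [0.5259, -0.3362, 0.0714]
tcp_rot: [0.977, 0.215, -0.0, 0.001]
contact_force: [-4.3, -1.4, 6.4]
opening: 0.001
finger_force: 4.0
```

```bash
python3 -c "
from plant import ctrl,telemetry
s=telemetry.get_state();print(s['eef_pos'],s['contact_force']);print(ctrl.sign_off())"
```

```text
[ 0.52587031 -0.3362262   0.07136002] [-4.30528548 -1.42436192  6.41297886]
the job is handed in; nothing more can be done
None
```

I seated the cover level on the pot and let it go, then pressed the run lever to about 0.93 rad (from fingertip height; the third notch is 0.90) and handed the job in at 12.4 s while holding it down with about 6 N; no verdict came back.

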